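# Put the robot-kit parts back in their trays

### The arm

A 7-joint arm with a two-finger parallel gripper is mounted at the origin on the work surface. World frame = base frame: x ahead of the robot, y to its left, z up, the work surface at z = 0. Lengths are in m, angles in rad, forces in N, time in s.
With the tool pointing down it reaches from about 0.35 to 0.9 m from the base axis. Payload 8.1 kg.
Tool frame: the origin (TCP) lies where the fingers leave the gripper's body, on its centre line; the fingertips stand 66 mm ahead of it and the grasp point (between the pads) lies 47 mm ahead of it (arm.tip_reach is the distance from the TCP to the fingertips, in m); z points along the fingers, y is the direction in which the jaws open and shut (so a half turn about z gives the same grasp; the last joint's range is limited). The gripper opens to 92 mm and grips with 3 to 60 N. Pads are 19 mm wide; open, the fingers measure 130 mm over their backs; the gripper's body (75 mm by 190 mm) begins 47 mm behind the grasp point.
Start: joints at [1.02, 0.434, 0.025, 1.573, -0.012, 1.134, -0.075], TCP at [0.271, -0.563, 0.292] pointing down, gripper open.
Joint ranges: [-2.62, 2.62], [-0.44, 2.09], [-1.27, 1.32], [0.08, 2.57], [-1.32, 4.46], [0.12, 2], [-2.74, 2.74]. Speed limits (rad/s): [2.22, 2.22, 3.01, 3.01, 3.14, 3.14, 3.14].

### API

Orientations are given as a rotation vector (axis times angle).
In Python, from cell import arm gives the robot as it stands.
- The arm moves only by the tool carry_out, never from a script. Its argument "plan" is a list of rows, each a list of 5 numbers: the shift along the world's x, y, z in cm, then the turn about the world's z in rad, then the finger opening in cm, from 0 to 9.18. In form: [[tx, ty, tz, spin, fingers], ...]. A call has 1 to 20 rows; each row is the pose to reach, as a shift and turn from the pose measured when the call began; what a row does not reach only later rows make up. A row lasts 1/10 s, in which the tool goes at most 50 mm and 8.59 degrees, less where a joint would pass 70% of its speed; a pose out of reach is approached as far as the arm can. A call with a gripper value outside its range is refused whole. The fingers move at their own pace and stop on an object; "squeeze" is the grip in N (left out, the last holds). Time passes only in rows, so rows that repeat a pose let the fingers close. It gives the time, the measured TCP pose, the force and the opening at its end, in the units of the state.
- arm.observe(): the state, without advancing time (a new reading comes with each control period).
- arm.get_image(name): name is "scene" or "top" or "wrist"; returns (picture, depth): 384x512x3 uint8, red, green, blue; 384x512 float32, m along the optical axis (not along the pixel's ray), 0 where there is no reading.
- arm.get_calibration(name): a dict with "intrinsics" (3x3 intrinsics, pixels), "D" ([k1, k2, p1, p2, k3] as OpenCV has them; the pictures are not rectified), "rvec" (rotation vector, rad) and "tvec" (3), from world to camera coordinates, as OpenCV has them; the wrist camera has in their place "tool_from_camera" (4x4, takes a point from camera to tool coordinates, whose origin is the TCP and whose axes are the flange's). Camera axes: x right, y down, z forward; pixel columns grow to the right and rows downward; lengths in m; the calibration is good to about 2 mm. A picture is of the moment at which its call begins: read the wrist's pose just before it. get_calibration takes no time and is no camera call.
- arm.sign_off(): hands the job in, once; it reports no verdict.
The state is a dict: "clock": time; "joints": joint angles; "dq": joint speeds; "joint_efforts": joint torques, N m; "position": TCP position; "ee_rot": TCP orientation; "force": force on the tool from outside, world axes, zero at the start; "ft_torque": the same for the moment, N m; "width": opening from 0.0 (shut) to 1.0 (fully open).
Only numpy, scipy, OpenCV 4.12 (cv2) and the standard library are available. Lean on these libraries where they do the work, as an engineer would, in place of code of your own. Each camera call takes 0.05 s, during which the arm holds its last target. There are 200 camera calls.

### The job

Tidy up the robot kit at the end of the lesson: lay each of the two wheels and the two perforated beams in the plywood tray whose pocket has its shape and size, the same way up as it lies now, flat on the pocket floor and let go. Parts and trays lie anywhere on the bench, in any order; leave the cup and the servo motor where they are.

Things in the scene. Friction and masses are not known exactly. Their poses are not given: they have to be found in the camera images.
- large_wheel: The larger robot wheel lying flat on its side, loose: black rubber tyre 60 mm in diameter and 24 mm high (full height straight sides), white hub disc 38 mm across on the upper face. Origin: centre of the underside, z up along the axle. 20 to 85 g.
- small_wheel: The smaller robot wheel lying flat on its side, loose: black rubber tyre 36 mm in diameter and 24 mm high (full height straight sides), white hub disc 20 mm across on the upper face. Origin: centre of the underside, z up along the axle. 20 to 85 g.
- long_beam: The longer perforated aluminium beam lying flat, loose: straight solid bar 112 x 16 x 20 mm (long x wide x high) with a row of dark holes. Origin: centre of the underside; x along its length, y across, z up. Either end may face either way. 25 to 85 g.
- short_beam: The shorter perforated aluminium beam lying flat, loose: straight solid bar 64 x 16 x 20 mm (long x wide x high) with a row of dark holes. Origin: centre of the underside; x along its length, y across, z up. Either end may face either way. 25 to 85 g.
- large_wheel_tray: Fixed square-cornered plywood tray 96 x 96 mm and 7 mm high, with a round 76 mm pocket sunk 4 mm into its top, lined in blue cloth, as in all four trays (pocket floor 3 mm, rim top 7 mm above the bench). Takes only the larger wheel. Origin: centre of the underside, z up.
- small_wheel_tray: Fixed square-cornered plywood tray 72 x 72 mm and 7 mm high, with a round 52 mm pocket sunk 4 mm into its top, lined in blue cloth, as in all four trays (pocket floor 3 mm, rim top 7 mm above the bench). Takes only the smaller wheel. Origin: centre of the underside, z up.
- long_beam_tray: Fixed square-cornered plywood tray 140 x 46 mm and 7 mm high, with a rectangular 128 x 34 mm pocket sunk 4 mm into its top, lined in blue cloth, as in all four trays (pocket floor 3 mm, rim top 7 mm above the bench). Takes only the longer beam. Origin: centre of the underside, z up; x along the pocket's length.
- short_beam_tray: Fixed square-cornered plywood tray 92 x 46 mm and 7 mm high, with a rectangular 80 x 34 mm pocket sunk 4 mm into its top, lined in blue cloth, as in all four trays (pocket floor 3 mm, rim top 7 mm above the bench). Takes only the shorter beam. Origin: centre of the underside, z up; x along the pocket's length.
- cup: Bystander: open white plastic cup, 64 mm across the rim and 55 mm high, loose, standing towards the far left of the bench. Origin: centre of the underside.
- servo: Bystander: black servo motor with side ears, 54 x 20 mm and 42 mm high with its white horn, loose, standing towards the far right. Origin: centre of the underside, x along its length.
Things that resemble listed ones, but are neither listed nor needed, are in the scene too. What is shaped like the long_beam but blue or purple is not meant. What is shaped like the small_wheel but turquoise is not meant.

How it is judged:
By the outcome, as a careful person would: the job done as asked, in the order asked, and still so for the second after the job is handed in, with the robot touching nothing.
It also fails if it takes over 112 s, if anything falls off the work surface, if the arm or the gripper's body presses on something with over 40 N, if the wrist force passes 120 N, or if a joint passes its speed limit or range.

## Working session

There is one attempt and no reset: what is moved stays moved. The work goes in short steps, Python scripts to look and compute and a tool call to move; the robot and the scene stay as the last step left them, time stands still between calls to the robot, and variables do not carry over. Pictures are saved under pics/ and viewed, about 12 in all and at most 16, crops included, and the job is handed in when it is done.

Besides the shell and the picture viewer there is one more tool, called after "Emit:" as name(argument=value, ...) on one line, values as JSON. carry_out: Moves the arm, as the interface text tells. Its arguments: {"type":"object","properties":{"plan":{"type":"array"},"squeeze":{"type":"number"}},"required":["plan"]}

```bash
ls; mkdir -p pics
python3 - <<'E'
from cell import arm
import cv2,numpy as np
s=arm.observe();print(s)
for n in("top","scene"):
    p,d=arm.get_image(n);cv2.imwrite(f"pics/{n}0.png",cv2.cvtColor(p,cv2.COLOR_RGB2BGR));np.savez(f"{n}0.npz",p=p,d=d);print(n,arm.get_calibration(n))
print(arm.get_calibration("wrist"))
E
```

```text
pics
{'clock': 0.0, 'joints': array([ 1.020399  ,  0.4352046 ,  0.02495323,  1.57411823, -0.0115435 ,
        1.1340339 , -0.07510307]), 'dq': array([-0.00117834, -0.00070528,  0.00102416, -0.0008999 , -0.00045257,
        0.0009306 , -0.00141893]), 'joint_efforts': array([ 1.03623090e-03, -6.67848158e+01,  9.86110680e-01, -3.14470911e+01,
       -6.03797031e-02,  4.28106403e-02,  2.70364071e-04]), 'position': array([ 0.27037756, -0.56301223,  0.29144795]), 'ee_rot': array([-3.06169756e+00, -6.97149139e-01,  8.49867063e-04]), 'force': array([-0.1132713 ,  0.17769437,  0.27418445]), 'ft_torque': array([ 0.03253905, -0.02885539,  0.01801241]), 'width': 0.9954550130353114}
top {'intrinsics': array([[356.5642275 ,   0.        , 257.60143158],
       [  0.        , 356.5642275 , 185.17596239],
       [  0.        ,   0.        ,   1.        ]]), 'D': array([-0.08033099,  0.        ,  0.        ,  0.        ,  0.        ]), 'rvec': array([ 2.09199482, -2.11844312,  0.23309908]), 'tvec': array([0.0012347 , 0.52875373, 1.0075749 ])}
scene {'intrinsics': array([[384.66330475,   0.        , 25
[... 213 characters left out ...]
4787,  0.99463851, -0.43118364]), 'tvec': array([-0.35305875, -0.25877494,  1.28685396])}
{'intrinsics': array([[287.50967702,   0.        , 256.98094616],
       [  0.        , 287.50967702, 192.82727572],
       [  0.        ,   0.        ,   1.        ]]), 'D': array([-0.04918219,  0.        ,  0.        ,  0.        ,  0.        ]), 'tool_from_camera': array([[ 9.68946068e-04, -9.53198532e-01, -3.02343546e-01,
         8.14269812e-02],
       [ 9.99999341e-01,  1.10983549e-03, -2.94195568e-04,
        -2.02871360e-04],
       [ 6.15978381e-04, -3.02343062e-01,  9.53198979e-01,
        -9.25416471e-02],
       [ 0.00000000e+00,  0.00000000e+00,  0.00000000e+00,
         1.00000000e+00]])}
```

View pics/top0.png

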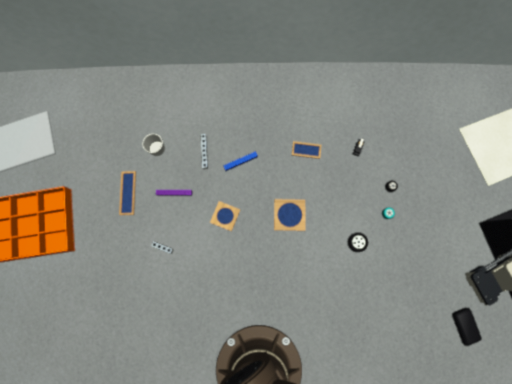

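View pics/scene0.png

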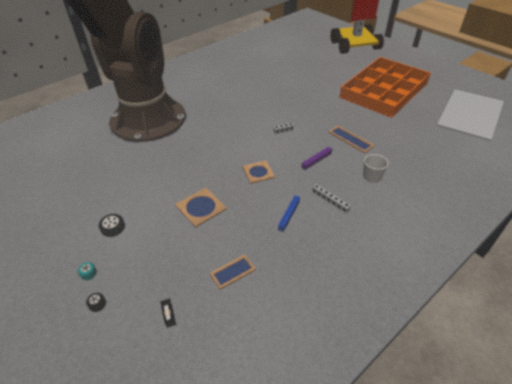

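Top view: large wheel (358,242), small wheel (392,186), long beam (204,151), short beam (162,247). The trays are large wheel (290,214), small wheel (225,215), long beam (127,192) and short beam (306,149). Decoys are blue, purple and turquoise.

```bash
cat > h.py <<'E'
import cv2,numpy as np
from cell import arm
from scipy.spatial.transform import Rotation as R
def cam(n,s=None):
    c=arm.get_calibration(n)
    if n=="wrist":
        T=np.eye(4);T[:3,:3]=R.from_rotvec(s["ee_rot"]).as_matrix();T[:3,3]=s["position"];T=T@c["tool_from_camera"]
        return c["intrinsics"],c["D"],T[:3,:3],T[:3,3]
    r=cv2.Rodrigues(c["rvec"])[0]; return c["intrinsics"],c["D"],r.T,-r.T@c["tvec"]
def plane(px,C,z):
    K,D,Rm,t=C;u=cv2.undistortPoints(np.array(px,float).reshape(-1,1,2),K,D)[:,0]
    v=np.c_[u,np.ones(len(u))]@Rm.T
    return (t+v*((z-t[2])/v[:,2])[:,None])[:,:2]
def points(d,C):
    h,w=d.shape;g=np.stack(np.meshgrid(np.arange(w),np.arange(h)),-1).reshape(-1,1,2).astype(float)
    u=cv2.undistortPoints(g,C[0],C[1])[:,0];v=np.c_[u,np.ones(len(u))]*d.reshape(-1,1)
    return (v@C[2].T+C[3]).reshape(h,w,3)
def rect(P):
    (x,y),(a,b),th=cv2.minAreaRect((P*1000).astype(np.float32))
    if a<b:a,b,th=b,a,th+90
    return np.array([x,y])/1000,a,b,np.deg2rad((th+90)%180-90)
E
python3 - <<'E'
from h import *
f=np.load("top0.npz");p,d=f["p"],f["d"];C=cam("top");W=points(d,C)
bg=cv2.medianBlur(p,41).astype(int);df=np.abs(p.astype(int)-bg).max(2)
for n,u,v,r,z in [("LW",358,242,17,.024),("SW",392,186,11,.024),("LB",204,151,23,.020),("SB",162,247,16,.020),("LWT",290,214,22,.007),("SWT",225,215,19,.007),("LBT",127,192,27,.007),("SBT",306,149,20,.007),("cup",152,144,16,.055),("servo",358,147,14,.04),("blue",240,161,20,.02),("purp",174,193,22,.02),("turq",389,213,10,.024)]:
    m=np.zeros(df.shape,np.uint8);sl=np.s_[v-r:v+r+1,u-r:u+r+1];m[sl]=df[sl]>28
    k,l,st,_=cv2.connectedComponentsWithStats(m);i=1+st[1:,4].argmax();m=l==i
    q=np.argwhere(m)[:,::-1];c,a,b,th=rect(plane(q,C,z))
    print(n,c.round(4),"size",round(a),round(b),"ang %.3f"%th,"z med/95",np.percentile(W[m][:,2],[50,95]).round(4),"reach %.3f"%np.hypot(*c))
print("bench z",np.median(W[250:330,100:200,2]))
E
```

```text
LW [ 0.3577 -0.3036] size 64 60 ang -0.832 z med/95 [0.0246 0.0282] reach 0.469
SW [ 0.5294 -0.4212] size 42 37 ang -0.840 z med/95 [0.0226 0.0275] reach 0.677
LB [0.6777 0.1673] size 47 13 ang 0.023 z med/95 [0.0204 0.0236] reach 0.698
SB [0.3534 0.2954] size 36 13 ang 1.199 z med/95 [0.0208 0.0239] reach 0.461
LWT [ 0.4468 -0.103 ] size 97 96 ang -0.022 z med/95 [0.0056 0.0105] reach 0.459
SWT [0.4462 0.0973] size 75 74 ang -0.388 z med/95 [0.0057 0.0098] reach 0.457
LBT [0.5227 0.4069] size 140 49 ang 0.018 z med/95 [0.0045 0.0092] reach 0.662
SBT [ 0.6557 -0.1633] size 93 50 ang 1.430 z med/95 [0.0049 0.0093] reach 0.676
cup [0.6641 0.3146] size 79 53 ang 0.419 z med/95 [0.0203 0.0549] reach 0.735
servo [ 0.6524 -0.3225] size 61 26 ang -0.385 z med/95 [0.0349 0.0427] reach 0.728
blue [0.6163 0.048 ] size 114 24 ang -1.154 z med/95 [0.0189 0.0231] reach 0.618
purp [0.5187 0.2556] size 116 22 ang 1.529 z med/95 [0.0192 0.0237] reach 0.578
turq [ 0.4439 -0.4032] size 41 37 ang 1.554 z med/95 [0.0231 0.0283] reach 0.600
bench z 0.00036605587271698603
```

Emit:
carry_out(plan=[[25.9,14.2,-5,0.45,6],[25.9,14.2,-5,0.45,6],[25.9,14.2,-5,0.45,6],[25.9,14.2,-5,0.45,6],[25.9,14.2,-9,0.45,6],[25.9,14.2,-9,0.45,6],[25.9,14.2,-9,0.45,6],[25.9,14.2,-9,0.45,6],[25.9,14.2,-9,0.45,6],[25.9,14.2,-9,0.45,6]])

```text
clock: 1.1
position: [0.5278, -0.4233, 0.2025]
ee_rot: [2.832, 1.359, -0.002]
force: [-0.3, 0.1, -0.3]
width: 0.653
```

```bash
cat > look.py <<'E'
# usage: look.py name zlo zhi ztop x y [rad] : fit of what stands between zlo..zhi near x,y, seen by the wrist
import sys
from h import *
n,(zl,zh,zt,x,y,r)=sys.argv[1],map(float,(sys.argv[2:]+["0.08"])[:6])
s=arm.observe();p,d=arm.get_image("wrist");C=cam("wrist",s);W=points(d,C)
cv2.imwrite(f"pics/{n}.png",cv2.cvtColor(p,cv2.COLOR_RGB2BGR))
m=(d>0)&(W[...,2]>zl)&(W[...,2]<zh)&(np.hypot(W[...,0]-x,W[...,1]-y)<r)
m=cv2.morphologyEx(m.astype(np.uint8),cv2.MORPH_OPEN,np.ones((3,3)))
k,l,st,_=cv2.connectedComponentsWithStats(m);m=l==1+st[1:,4].argmax()
c,a,b,th=rect(W[m][:,:2]);(cx,cy),rr=cv2.minEnclosingCircle((W[m][:,:2]*1000).astype(np.float32))
Q=plane(np.argwhere(m)[:,::-1],C,zt);c2,a2,b2,th2=rect(Q)
print("t",s["clock"],"pos",s["position"].round(4),"F",s["force"].round(1),"w",round(s["width"]*9.18,2),"q",s["joints"].round(2))
y=R.from_rotvec(s["ee_rot"]).as_matrix()[:,1];ja=np.arctan2(y[1],y[0])
print("rect",c.round(4),round(a,1),round(b,1),"ang %.3f"%th,"plane",c2.round(4),round(a2,1),round(b2,1),"%.3f"%th2,"circ",round(cx,1),round(cy,1),"d",round(2*rr,1),"z",np.percentile(W[m][:,2],[5,50,95]).round(4))
print("jaw ang %.3f"%ja,"shift cm",((c-s["position"][:2])*100).round(2),"spin for jaw across length %.3f"%((th+np.pi/2-ja+np.pi/2)%np.pi-np.pi/2))
E
python3 look.py sw 0.015 0.035 0.024 0.529 -0.421 0.05
```

```text
t 1.1 pos [ 0.5278 -0.4233  0.2025] F [-0.3  0.1 -0.3] w 5.99 q [ 0.67  0.6  -0.12  1.53  0.08  1.02 -0.14]
rect [ 0.5302 -0.4248] 35.1 34.6 ang 1.108 plane [ 0.5307 -0.4242] 34.9 34.5 0.896 circ 530.3 -425.0 d 35.6 z [0.0206 0.024  0.0256]
jaw ang -0.676 shift cm [ 0.24 -0.15] spin for jaw across length 0.213
```

View pics/sw.png

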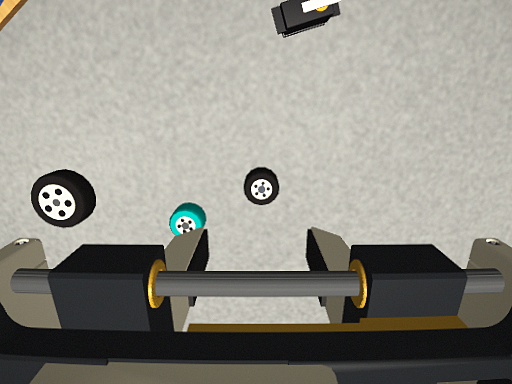

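Small wheel at (261,185) in the wrist picture, between the jaws; diameter and height agree. Grasp.

Emit:
carry_out(plan=[[0.25,-0.17,-4,0,6],[0.25,-0.17,-8,0,6],[0.25,-0.17,-11,0,6],[0.25,-0.17,-12.9,0,6],[0.25,-0.17,-12.9,0,6],[0.25,-0.17,-12.9,0,6],[0.25,-0.17,-12.9,0,3],[0.25,-0.17,-12.9,0,3],[0.25,-0.17,-12.9,0,3],[0.25,-0.17,-12.9,0,3],[0.25,-0.17,-12.9,0,3],[0.25,-0.17,-12.9,0,3],[0.25,-0.17,-12.9,0,3],[0.25,-0.17,-10,0,3],[0.25,-0.17,-6,0,3],[0.25,-0.17,-2,0,3],[0.25,-0.17,0,0,3]], squeeze=20)

```text
clock: 2.85
position: [0.5315, -0.4255, 0.2066]
ee_rot: [2.828, 1.357, 0.002]
force: [1.0, -0.6, 0.4]
width: 0.383
```

Emit:
carry_out(plan=[[-8.6,52.3,0,0.9,3],[-8.6,52.3,0,0.9,3],[-8.6,52.3,0,0.9,3],[-8.6,52.3,0,0.9,3],[-8.6,52.3,0,0.9,3],[-8.6,52.3,0,0.9,3],[-8.6,52.3,0,0.9,3],[-8.6,52.3,0,0.9,3],[-8.6,52.3,0,0.9,3],[-8.6,52.3,0,0.9,3],[-8.6,52.3,0,0.9,3],[-8.6,52.3,0,0.9,3],[-8.6,52.3,0,0.9,3],[-8.6,52.3,0,0.9,3],[-8.6,52.3,0,0.9,3],[-8.6,52.3,0,0.9,3]])

```text
clock: 4.45
position: [0.4457, 0.0964, 0.2065]
ee_rot: [1.96, 2.451, 0.004]
force: [-0.7, 0.3, 0.3]
width: 0.385
```

```bash
cat > tray.py <<'E'
# usage: tray.py name x y rad : tray outline (colour) and pocket seen by the wrist
import sys
from h import *
n,(x,y,r)=sys.argv[1],map(float,sys.argv[2:5])
s=arm.observe();p,d=arm.get_image("wrist");C=cam("wrist",s)
cv2.imwrite(f"pics/{n}.png",cv2.cvtColor(p,cv2.COLOR_RGB2BGR))
h,w=d.shape;g=np.stack(np.meshgrid(np.arange(w),np.arange(h)),-1).reshape(-1,2)
near=(np.hypot(*(plane(g,C,.007)-[x,y]).T)<r).reshape(h,w)&(d>0.22)
hsv=cv2.cvtColor(p,cv2.COLOR_RGB2HSV)
m=(near&(hsv[...,1]>85)&(hsv[...,2]>50)).astype(np.uint8);m=cv2.morphologyEx(m,cv2.MORPH_OPEN,np.ones((3,3)))
k,l,st,_=cv2.connectedComponentsWithStats(m);m=l==1+st[1:,4].argmax()
b=m&(p[...,2].astype(int)>p[...,0]+20)
print("t",s["clock"],"pos",s["position"].round(4),"F",s["force"].round(1),"w",round(s["width"]*9.18,2),"q",s["joints"].round(2))
yy=R.from_rotvec(s["ee_rot"]).as_matrix()[:,1];ja=np.arctan2(yy[1],yy[0])
for t,q,z in(("tray",m,.007),("pocket",b,.006)):
    c,a,bb,th=rect(plane(np.argwhere(q)[:,::-1],C,z));print(t,c.round(4),round(a,1),round(bb,1),"%.3f"%th,"shift",((c-s["position"][:2])*100).round(2))
print("jaw ang %.3f"%ja,"spin for jaw across length of tray: use pocket ang +pi/2 - jaw = %.3f"%((th+np.pi/2-ja+np.pi/2)%np.pi-np.pi/2))
E
python3 tray.py swt 0.4462 0.0973 0.065
```

```text
t 4.45 pos [0.4457 0.0964 0.2065] F [-0.7  0.3  0.3] w 3.54 q [ 0.09  0.31 -0.51  2.05  0.21  0.83 -0.32]
tray [0.4457 0.098 ] 72.5 72.0 1.179 shift [0.01 0.16]
pocket [0.4457 0.0975] 72.3 72.2 1.178 shift [0.   0.11]
jaw ang 0.222 spin for jaw across length of tray: use pocket ang +pi/2 - jaw = -0.615
```

View pics/swt.png

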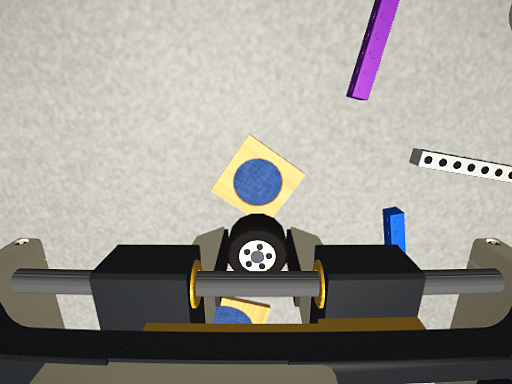

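Emit:
carry_out(plan=[[0,0.16,-4,0,3],[0,0.16,-8,0,3],[0,0.16,-11,0,3],[0,0.16,-12.3,0,3],[0,0.16,-12.9,0,3],[0,0.16,-12.97,0,3],[0,0.16,-12.97,0,3],[0,0.16,-12.97,0,3],[0,0.16,-12.97,0,3]])

```text
clock: 5.4
position: [0.4461, 0.0982, 0.0773]
ee_rot: [1.959, 2.45, 0.006]
force: [-0.1, 0.5, -0.7]
width: 0.385
```

Emit:
carry_out(plan=[[0,0,0,0,5.4],[0,0,0,0,5.4],[0,0,0,0,5.4],[0,0,0,0,5.4],[0,0,0,0,5.4],[0,0,3,0,5.4],[0,0,7,0,5.4],[0,0,11,0,5.4],[0,0,14,0,5.4],[0,0,14,0,5.4],[0,0,14,0,5.4]])

```text
clock: 6.5
position: [0.4462, 0.098, 0.2176]
ee_rot: [1.959, 2.449, 0.007]
force: [-0.8, -0.6, 0.2]
width: 0.591
```

```bash
python3 look.py sw2 0.015 0.04 0.027 0.4457 0.098 0.05
```

```text
t 6.5 pos [0.4462 0.098  0.2176] F [-0.8 -0.6  0.2] w 5.42 q [ 0.1   0.3  -0.53  2.03  0.2   0.85 -0.32]
rect [0.4452 0.0987] 34.8 34.3 ang -1.367 plane [0.4447 0.1003] 36.1 33.9 -1.351 circ 445.1 98.5 d 35.9 z [0.0226 0.027  0.0285]
jaw ang 0.221 shift cm [-0.11  0.07] spin for jaw across length -0.018
```

Emit:
carry_out(plan=[[-9.3,19.7,-1,-0.59,5],[-9.3,19.7,-1,-0.59,5],[-9.3,19.7,-1,-0.59,5],[-9.3,19.7,-1,-0.59,5],[-9.3,19.7,-1,-0.59,5],[-9.3,19.7,-1,-0.59,5],[-9.3,19.7,-1,-0.59,5],[-9.3,19.7,-1,-0.59,5],[-9.3,19.7,-1,-0.59,5],[-9.3,19.7,-1,-0.59,5]])

```text
clock: 7.55
position: [0.3534, 0.2936, 0.2065]
ee_rot: [2.588, 1.771, 0.002]
force: [-0.4, 0.5, -0.2]
width: 0.543
```

```bash
python3 look.py sb 0.013 0.04 0.02 0.353 0.295 0.07
```

```text
t 7.55 pos [0.3534 0.2936 0.2065] F [-0.4  0.5 -0.2] w 4.98 q [-0.42  0.32 -0.49  2.04  0.2   0.83 -1.39]
rect [0.3504 0.2886] 63.3 16.2 ang 1.189 plane [0.3507 0.2893] 63.9 15.9 1.192 circ 350.4 288.7 d 64.2 z [0.0185 0.0199 0.0212]
jaw ang -0.371 shift cm [-0.3 -0.5] spin for jaw across length -0.011
```

View pics/sb.png

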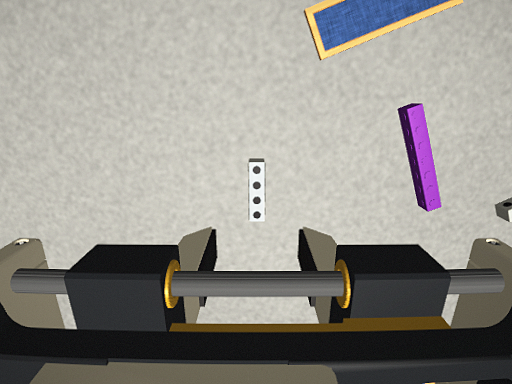

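Short beam at (257,190), vertical between the jaws, size right. Grasp it.

Emit:
carry_out(plan=[[-0.3,-0.48,-4,-0.01,5],[-0.3,-0.48,-8,-0.01,5],[-0.3,-0.48,-11,-0.01,5],[-0.3,-0.48,-13,-0.01,5],[-0.3,-0.48,-13.3,-0.01,5],[-0.3,-0.48,-13.3,-0.01,5],[-0.3,-0.48,-13.3,-0.01,1],[-0.3,-0.48,-13.3,-0.01,1],[-0.3,-0.48,-13.3,-0.01,1],[-0.3,-0.48,-13.3,-0.01,1],[-0.3,-0.48,-13.3,-0.01,1],[-0.3,-0.48,-13.3,-0.01,1],[-0.3,-0.48,-13.3,-0.01,1],[-0.3,-0.48,-10,-0.01,1],[-0.3,-0.48,-6,-0.01,1],[-0.3,-0.48,-2,-0.01,1],[-0.3,-0.48,0,-0.01,1],[-0.3,-0.48,0,-0.01,1]], squeeze=25)

```text
clock: 9.4
position: [0.3513, 0.2901, 0.2092]
ee_rot: [2.598, 1.758, 0.01]
force: [0.7, -0.9, -0.9]
width: 0.17
```

Emit:
carry_out(plan=[[30.4,-45.3,0,0.24,1],[30.4,-45.3,0,0.24,1],[30.4,-45.3,0,0.24,1],[30.4,-45.3,0,0.24,1],[30.4,-45.3,0,0.24,1],[30.4,-45.3,0,0.24,1],[30.4,-45.3,0,0.24,1],[30.4,-45.3,0,0.24,1],[30.4,-45.3,0,0.24,1],[30.4,-45.3,0,0.24,1],[30.4,-45.3,0,0.24,1],[30.4,-45.3,0,0.24,1],[30.4,-45.3,0,0.24,1],[30.4,-45.3,0,0.24,1],[30.4,-45.3,0,0.24,1],[30.4,-45.3,0,0.24,1],[30.4,-45.3,0,0.24,1]])

```text
clock: 11.1
position: [0.6552, -0.1621, 0.2095]
ee_rot: [2.368, 2.059, 0.011]
force: [-0.1, -0.2, -1.0]
width: 0.17
```

```bash
python3 tray.py sbt 0.6557 -0.165 0.075
```

```text
t 11.1 pos [ 0.6552 -0.1621  0.2095] F [-0.1 -0.2 -1. ] w 1.56 q [ 0.39  0.61 -0.36  1.52  0.23  1.05 -0.16]
tray [ 0.6564 -0.1625] 91.7 45.8 1.429 shift [ 0.12 -0.04]
pocket [ 0.6563 -0.1633] 91.0 45.9 1.429 shift [ 0.11 -0.12]
jaw ang -0.140 spin for jaw across length of tray: use pocket ang +pi/2 - jaw = -0.002
```

View pics/sbt.png

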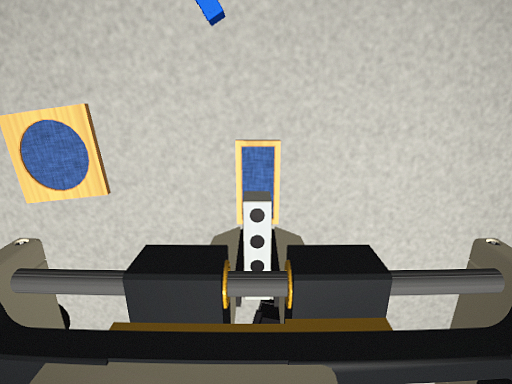

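Beam hangs over the short-beam tray (258,180), aligned. Lower and release.

Emit:
carry_out(plan=[[0.12,-0.05,-4,0,1],[0.12,-0.05,-8,0,1],[0.12,-0.05,-11,0,1],[0.12,-0.05,-12.7,0,1],[0.12,-0.05,-13.2,0,1],[0.12,-0.05,-13.3,0,1],[0.12,-0.05,-13.3,0,1],[0.12,-0.05,-13.3,0,1],[0.12,-0.05,-13.3,0,1]])

```text
clock: 12.05
position: [0.6569, -0.1629, 0.0772]
ee_rot: [2.367, 2.057, 0.012]
force: [-0.4, -0.1, -0.5]
width: 0.17
```

Emit:
carry_out(plan=[[0,0,0,0,3.4],[0,0,0,0,3.4],[0,0,0,0,3.4],[0,0,0,0,3.4],[0,0,0,0,3.4],[0,0,3,0,3.4],[0,0,7,0,3.4],[0,0,11,0,3.4],[0,0,14,0,3.4],[0,0,14,0,3.4],[0,0,14,0,3.4]])

```text
clock: 13.15
position: [0.657, -0.1629, 0.2178]
ee_rot: [2.367, 2.057, 0.014]
force: [-0.3, 0.4, -1.1]
width: 0.369
```

```bash
python3 look.py sb2 0.015 0.04 0.023 0.656 -0.163 0.05
```

```text
t 13.15 pos [ 0.657  -0.1629  0.2178] F [-0.3  0.4 -1.1] w 3.39 q [ 0.39  0.61 -0.36  1.51  0.23  1.06 -0.16]
rect [ 0.6556 -0.1627] 63.6 16.0 ang 1.435 plane [ 0.6557 -0.1622] 63.8 15.7 1.437 circ 656.4 -162.7 d 64.6 z [0.0215 0.0229 0.0242]
jaw ang -0.140 shift cm [-0.14  0.02] spin for jaw across length 0.004
```

Emit:
carry_out(plan=[[-29.9,-14.2,-1,-0.55,8.8],[-29.9,-14.2,-1,-0.55,8.8],[-29.9,-14.2,-1,-0.55,8.8],[-29.9,-14.2,-1,-0.55,8.8],[-29.9,-14.2,-1,-0.55,8.8],[-29.9,-14.2,-1,-0.55,8.8],[-29.9,-14.2,-1,-0.55,8.8],[-29.9,-14.2,-1,-0.55,8.8],[-29.9,-14.2,-1,-0.55,8.8],[-29.9,-14.2,-1,-0.55,8.8],[-29.9,-14.2,-1,-0.55,8.8],[-29.9,-14.2,-1,-0.55,8.8]])

```text
clock: 14.4
position: [0.3583, -0.3043, 0.2063]
ee_rot: [2.835, 1.339, 0.009]
force: [0.8, -0.2, -0.2]
width: 0.962
```

```bash
python3 look.py lw 0.015 0.04 0.024 0.3577 -0.305 0.06
```

```text
t 14.4 pos [ 0.3583 -0.3043  0.2063] F [ 0.8 -0.2 -0.2] w 8.83 q [ 0.78  0.3  -0.23  2.04  0.09  0.81 -0.19]
rect [ 0.3583 -0.3047] 59.2 58.7 ang -1.546 plane [ 0.3587 -0.3037] 59.2 58.1 0.882 circ 357.8 -304.9 d 60.1 z [0.0218 0.0241 0.0255]
jaw ang -0.688 shift cm [ 0.   -0.04] spin for jaw across length 0.713
```

View pics/lw.png

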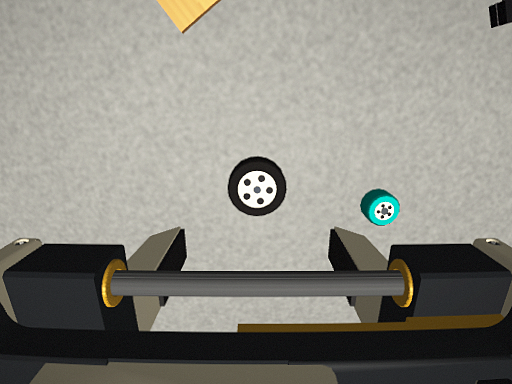

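Large wheel at (257,186), centred between the jaws, 59–60 mm. Grasp.

Emit:
carry_out(plan=[[0,-0.04,-4,0,8.8],[0,-0.04,-8,0,8.8],[0,-0.04,-11,0,8.8],[0,-0.04,-13,0,8.8],[0,-0.04,-13.3,0,8.8],[0,-0.04,-13.3,0,8.8],[0,-0.04,-13.3,0,5.4],[0,-0.04,-13.3,0,5.4],[0,-0.04,-13.3,0,5.4],[0,-0.04,-13.3,0,5.4],[0,-0.04,-13.3,0,5.4],[0,-0.04,-13.3,0,5.4],[0,-0.04,-13.3,0,5.4],[0,-0.04,-10,0,5.4],[0,-0.04,-6,0,5.4],[0,-0.04,-2,0,5.4],[0,-0.04,0,0,5.4],[0,-0.04,0,0,5.4]], squeeze=25)

```text
clock: 16.25
position: [0.3593, -0.3057, 0.2093]
ee_rot: [2.831, 1.336, 0.013]
force: [0.8, -0.4, -0.5]
width: 0.642
```

Emit:
carry_out(plan=[[8.7,20.2,0,0.45,5.4],[8.7,20.2,0,0.45,5.4],[8.7,20.2,0,0.45,5.4],[8.7,20.2,0,0.45,5.4],[8.7,20.2,0,0.45,5.4],[8.7,20.2,0,0.45,5.4],[8.7,20.2,0,0.45,5.4],[8.7,20.2,0,0.45,5.4],[8.7,20.2,0,0.45,5.4],[8.7,20.2,0,0.45,5.4]])

```text
clock: 17.25
position: [0.4459, -0.1047, 0.2091]
ee_rot: [2.465, 1.933, 0.016]
force: [0.1, -0.5, -1.1]
width: 0.647
```

```bash
python3 tray.py lwt 0.4468 -0.1035 0.08
```

```text
t 17.25 pos [ 0.4459 -0.1047  0.2091] F [ 0.1 -0.5 -1.1] w 5.94 q [ 0.47  0.3  -0.43  2.05  0.17  0.81 -0.3 ]
tray [ 0.4467 -0.1015] 96.2 95.5 1.536 shift [0.07 0.31]
pocket [ 0.4466 -0.102 ] 96.2 95.9 1.536 shift [0.07 0.27]
jaw ang -0.240 spin for jaw across length of tray: use pocket ang +pi/2 - jaw = 0.206
```

View pics/lwt.png

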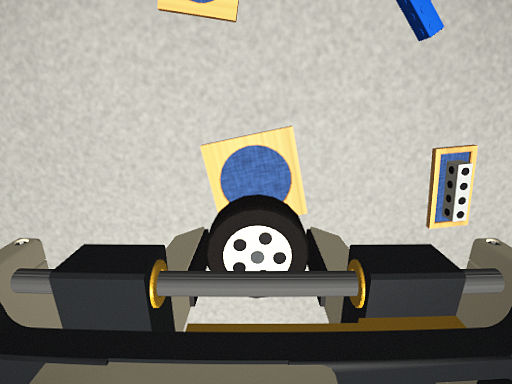

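Large wheel is over its tray (254,172), and the short beam can be seen lying in its own at (456,188). Lower and release.

Emit:
carry_out(plan=[[0.07,0.3,-4,0,5.4],[0.07,0.3,-8,0,5.4],[0.07,0.3,-11,0,5.4],[0.07,0.3,-12.7,0,5.4],[0.07,0.3,-13.2,0,5.4],[0.07,0.3,-13.3,0,5.4],[0.07,0.3,-13.3,0,5.4],[0.07,0.3,-13.3,0,5.4],[0.07,0.3,-13.3,0,5.4]])

```text
clock: 18.2
position: [0.4472, -0.1017, 0.0766]
ee_rot: [2.464, 1.933, 0.017]
force: [0.3, -0.0, -1.1]
width: 0.642
```

Emit:
carry_out(plan=[[0,0,0,0,7.8],[0,0,0,0,7.8],[0,0,0,0,7.8],[0,0,0,0,7.8],[0,0,0,0,7.8],[0,0,3,0,7.8],[0,0,7,0,7.8],[0,0,11,0,7.8],[0,0,14,0,7.8],[0,0,14,0,7.8],[0,0,14,0,7.8]])

```text
clock: 19.3
position: [0.4473, -0.1019, 0.2169]
ee_rot: [2.464, 1.931, 0.018]
force: [-0.3, -0.0, -1.2]
width: 0.851
```

```bash
python3 look.py lw2 0.015 0.04 0.027 0.4467 -0.1015 0.06
python3 - <<'E'
from h import *
f=np.load("top0.npz");W=points(f["d"],cam("top"))
m=np.zeros((384,512),bool);m[128:176,194:216]=True;m&=W[...,2]>.013
print(rect(W[m][:,:2]))
E
```

```text
t 19.3 pos [ 0.4473 -0.1019  0.2169] F [-0.3 -0.  -1.2] w 7.81 q [ 0.48  0.29 -0.45  2.04  0.17  0.83 -0.31]
rect [ 0.4474 -0.1015] 58.8 58.1 ang 0.823 plane [ 0.447  -0.1004] 59.4 57.6 1.328 circ 446.8 -101.5 d 60.0 z [0.0246 0.0271 0.0285]
jaw ang -0.241 shift cm [0.01 0.04] spin for jaw across length -0.507
(array([0.49532407, 0.10183396]), 448.4453125, 47.35044860839844, np.float64(0.3808810047558749))
```

Emit:
carry_out(plan=[[23.1,26.8,-1,1.8,5],[23.1,26.8,-1,1.8,5],[23.1,26.8,-1,1.8,5],[23.1,26.8,-1,1.8,5],[23.1,26.8,-1,1.8,5],[23.1,26.8,-1,1.8,5],[23.1,26.8,-1,1.8,5],[23.1,26.8,-1,1.8,5],[23.1,26.8,-1,1.8,5],[23.1,26.8,-1,1.8,5],[23.1,26.8,-1,1.8,5],[23.1,26.8,-1,1.8,5],[23.1,26.8,-1,1.8,5],[23.1,26.8,-1,1.8,5],[23.1,26.8,-1,1.8,5],[23.1,26.8,-1,1.8,5],[23.1,26.8,-1,1.8,5]])

```text
clock: 21.05
position: [0.6777, 0.1662, 0.2061]
ee_rot: [-0.02, -3.139, -0.022]
force: [0.2, -0.0, 0.9]
width: 0.54
```

```bash
python3 look.py lb 0.013 0.04 0.02 0.678 0.167 0.09
```

```text
t 21.05 pos [0.6777 0.1662 0.2061] F [ 0.2 -0.   0.9] w 4.96 q [ 0.15  0.77 -0.82  1.42  0.56  1.19  0.82]
rect [0.654  0.1646] 110.8 16.8 ang 0.067 plane [0.654  0.1646] 110.7 16.5 0.067 circ 653.9 164.9 d 111.0 z [0.0188 0.02   0.0212]
jaw ang 1.558 shift cm [-2.37 -0.17] spin for jaw across length 0.079
```

View pics/lb.png

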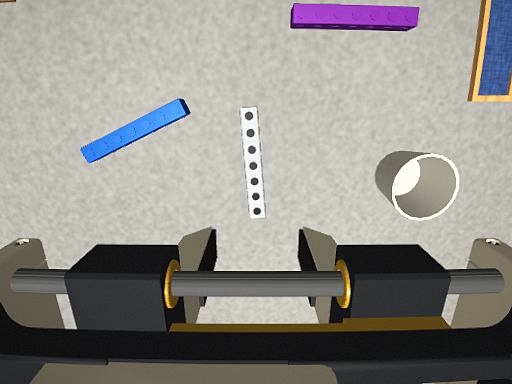

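Long beam spans (248,108)–(257,217), about 111 x 16.5 mm, 2.4 cm nearer than the tool; clear of the cup (418,185) and the blue decoy.

Emit:
carry_out(plan=[[-2.37,-0.17,-3,0.08,5],[-2.37,-0.17,-6,0.08,5],[-2.37,-0.17,-9,0.08,5],[-2.37,-0.17,-12,0.08,5],[-2.37,-0.17,-13.2,0.08,5],[-2.37,-0.17,-13.2,0.08,5],[-2.37,-0.17,-13.2,0.08,5],[-2.37,-0.17,-13.2,0.08,1],[-2.37,-0.17,-13.2,0.08,1],[-2.37,-0.17,-13.2,0.08,1],[-2.37,-0.17,-13.2,0.08,1],[-2.37,-0.17,-13.2,0.08,1],[-2.37,-0.17,-13.2,0.08,1],[-2.37,-0.17,-13.2,0.08,1],[-2.37,-0.17,-10,0.08,1],[-2.37,-0.17,-6,0.08,1],[-2.37,-0.17,-2,0.08,1],[-2.37,-0.17,0,0.08,1],[-2.37,-0.17,0,0.08,1]], squeeze=30)

```text
clock: 23.0
position: [0.6552, 0.1656, 0.2097]
ee_rot: [-0.106, 3.137, 0.024]
force: [0.1, 0.5, -0.9]
width: 0.17
```

Emit:
carry_out(plan=[[-13.2,24.1,0,-0.05,1],[-13.2,24.1,0,-0.05,1],[-13.2,24.1,0,-0.05,1],[-13.2,24.1,0,-0.05,1],[-13.2,24.1,0,-0.05,1],[-13.2,24.1,0,-0.05,1],[-13.2,24.1,0,-0.05,1],[-13.2,24.1,0,-0.05,1],[-13.2,24.1,0,-0.05,1],[-13.2,24.1,0,-0.05,1],[-13.2,24.1,0,-0.05,1]])

```text
clock: 24.1
position: [0.524, 0.4054, 0.2095]
ee_rot: [-0.025, 3.139, 0.023]
force: [-0.3, -0.6, -0.8]
width: 0.171
```

```bash
python3 tray.py lbt 0.5227 0.4069 0.1
```

```text
t 24.1 pos [0.524  0.4054 0.2095] F [-0.3 -0.6 -0.8] w 1.57 q [-0.23  0.71 -0.84  1.53  0.55  1.14  0.41]
tray [0.5135 0.4082] 121.4 45.8 0.018 shift [-1.05  0.28]
pocket [0.5138 0.4082] 121.9 45.9 0.018 shift [-1.02  0.28]
jaw ang 1.587 spin for jaw across length of tray: use pocket ang +pi/2 - jaw = 0.002
```

View pics/lbt.png

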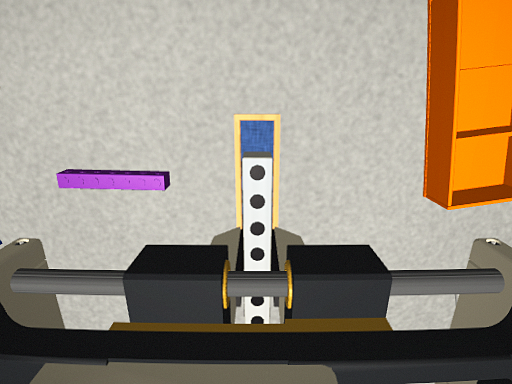

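Far end of the tray is at (257,115); the near end is hidden by the beam. From the far end the tray centre is x=0.5228, agreeing with the top camera.

Emit:
carry_out(plan=[[-0.12,0.28,-4,0,1],[-0.12,0.28,-8,0,1],[-0.12,0.28,-11,0,1],[-0.12,0.28,-12.7,0,1],[-0.12,0.28,-13.2,0,1],[-0.12,0.28,-13.3,0,1],[-0.12,0.28,-13.3,0,1],[-0.12,0.28,-13.3,0,1],[-0.12,0.28,-13.3,0,1]])

```text
clock: 25.05
position: [0.5232, 0.4088, 0.0774]
ee_rot: [-0.025, 3.137, 0.025]
force: [0.8, -0.0, 2.1]
width: 0.171
```

Emit:
carry_out(plan=[[0,0,0,0,3.4],[0,0,0,0,3.4],[0,0,0,0,3.4],[0,0,0,0,3.4],[0,0,0,0,3.4],[0,0,3,0,3.4],[0,0,7,0,3.4],[0,0,11,0,3.4],[0,0,14,0,3.4],[6,0,14,0,3.4],[6,0,14,0,3.4],[6,0,14,0,3.4]])

```text
clock: 26.25
position: [0.5854, 0.4075, 0.2165]
ee_rot: [-0.019, 3.137, 0.024]
force: [-0.4, -0.1, 0.1]
width: 0.37
```

```bash
python3 look.py lb2 0.015 0.04 0.023 0.5228 0.408 0.085;python3 tray.py lbt2 0.5227 0.4069 0.1
python3 - <<'E'
from h import *
p,d=arm.get_image("top");cv2.imwrite("pics/topend.png",cv2.cvtColor(cv2.resize(p[110:270,100:420],None,fx=2.4,fy=2.4),cv2.COLOR_RGB2BGR))
E
```

```text
t 26.25 pos [0.5854 0.4075 0.2165] F [-0.4 -0.1  0.1] w 3.39 q [-0.23  0.77 -0.81  1.38  0.56  1.22  0.49]
rect [0.5239 0.41  ] 111.2 16.2 ang 0.006 plane [0.5237 0.4099] 110.6 15.8 0.005 circ 523.8 409.0 d 111.5 z [0.0216 0.023  0.0244]
jaw ang 1.583 shift cm [-6.15  0.25] spin for jaw across length -0.006
t 26.3 pos [0.5834 0.4084 0.2164] F [-0.9  0.3  0.2] w 3.38 q [-0.23  0.77 -0.82  1.38  0.56  1.22  0.49]
tray [0.523  0.4084] 139.0 45.7 0.018 shift [-6.04  0.  ]
pocket [0.523  0.4084] 139.5 45.9 0.018 shift [-6.04  0.  ]
jaw ang 1.585 spin for jaw across length of tray: use pocket ang +pi/2 - jaw = 0.003
```

View pics/topend.png

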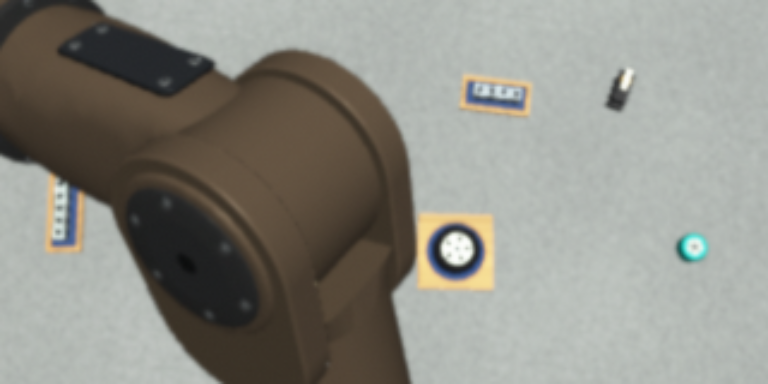

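View pics/lb2.png

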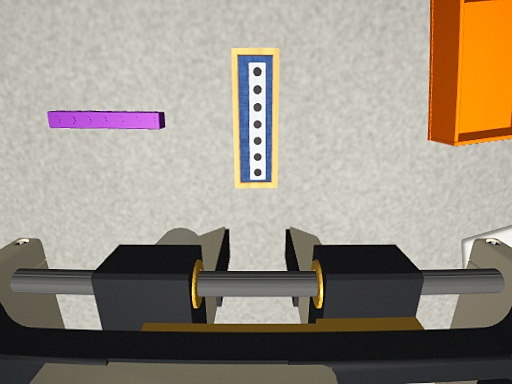

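The long beam lies in its pocket at (257,120). The large wheel (456,250) and short beam (497,93) are in theirs. The small wheel is hidden by the arm, but was measured in its pocket earlier. Hand in.

```bash
python3 -c "
from cell import arm
print(arm.sign_off())"
```

```text
the job is handed in; nothing more can be done
None
```

I laid both wheels and both beams in their matching trays, let go of each one, and handed the job in at about 26 s on the robot's clock.

After each release the wrist camera measured the part's upper face at 27 mm for the wheels and 23 mm for the beams. That is what lying flat on the 3 mm pocket floor should give. Each part's centre was within about 2 mm of its tray's centre.

| Part | Part centre (x, y in m) | Tray centre (x, y in m) |
|---|---|---|
| Small wheel | (0.445, 0.099) | (0.446, 0.098) |
| Short beam | (0.656, -0.163) | (0.656, -0.163) |
| Large wheel | (0.447, -0.102) | (0.447, -0.102) |
| Long beam | (0.524, 0.410) | (0.523, 0.408) |

- **Not seen at the end:** in the last top picture the arm hid the small wheel, so its placing rests on the measurement taken just after release. It also hid the spot where the cup stands. The cup was last seen standing upright before the long beam was picked up, and the arm passed well above it.
- **Disagreements:** the top camera's first positions were up to 4 mm off the wrist camera's for the wheels, and further off for the beams because it caught only part of them. The wrist values were used for every grasp and placing.

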